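Bolt the lid of the tissue-block transport case

ROBOT

A 7-joint arm with a two-finger parallel gripper is mounted at the origin on the work surface. World frame = base frame: x ahead of the robot, y to its left, z up, the work surface at z = 0. Lengths are in m, angles in rad, forces in N, time in s.
With the tool pointing down it reaches from about 0.425 to 0.95 m from the base axis. Payload 4.7 kg.
Tool frame: the origin (TCP) lies between the finger pads; the fingertips stand 25 mm ahead of it and the grasp point (between the pads) lies 6 mm ahead of it; x points along the fingers, z is the direction in which the jaws open and shut, and the axes are right-handed (so a half turn about x gives the same grasp; the last joint's range is limited). The gripper opens to 85 mm and grips with 20 to 120 N. Pads are 22 mm wide; open, the fingers measure 114 mm over their backs; the gripper's body (76 mm by 85 mm) begins 54 mm behind the grasp point. The pads swing forward as they close: fully open they stand 13 mm farther back than shut.
Start: joints at [1.306, 0.469, -0.049, 1.532, 0.024, 1.141, -0.082], TCP at [0.158, -0.656, 0.234] pointing down, gripper open.
Joint ranges: [-2.59, 2.59], [-0.33, 1.99], [-1.39, 1.29], [0.1, 2.45], [-1.04, 4.18], [0.21, 1.99], [-2.66, 2.66]. Speed limits (rad/s): [2.57, 2.57, 3.14, 3.14, 3.14, 3.14, 3.14].

INTERFACE

Orientations are given as a 3x3 rotation matrix whose columns are the frame's x, y, z axes.
In Python, from rig import * gives the robot as it stands. Calls block until the motion is done:
- movep(position, orientation): joint-space move of the TCP to a pose.
- move_l(position, attitude=None, feed=0.15, until_force=None): straight line of the TCP; attitude=None keeps the orientation; feed is the mean speed in m/s. With until_force (N) it stops when the force on the tool has changed by that much, and returns True; else False.
- move_joints(angles): joint-space move.
- command_gripper(opening, newtons=None): finger opening in m; newtons is the grip in N (None keeps the last); returns when the fingers have stopped.
- sleep(seconds).
- inverse_kinematics(position, orientation): joint angles nearest the present ones, or None.
- sense(): the state.
- camera(name): name is "side" or "top" or "wrist"; returns (picture, depth): 384x512x3 uint8, red, green, blue; 384x512 float32, m along the optical axis (not along the pixel's ray), 0 where there is no reading.
- camera_params(name): a dict with "K" (3x3 intrinsics, pixels), "position" and "rotation" of the camera in the world; the wrist camera has in their place "tool_from_camera" (4x4, takes a point from camera to tool coordinates, whose origin is the TCP and whose axes are the tool frame's). Camera axes: x right, y down, z forward; pixel columns grow to the right and rows downward; lengths in m; the calibration is good to about 2 mm. A picture is of the moment at which its call begins: read the wrist's pose just before it. camera_params takes no time and is no camera call.
A pose or a line that the arm cannot do raises Unreachable and nothing moves.
- finish_job(): hands the job in, once; it reports no verdict.
The state is a dict: "time_s": time; "joint_pos": joint angles; "qd": joint speeds; "joint_efforts": joint torques, N m; "position": TCP position; "tcp_rot": TCP orientation; "wrist_force": force on the tool from outside, world axes, zero at the start; "ft_torque": the same for the moment, N m; "finger_gap": finger opening in m.
Only numpy, scipy, OpenCV 4.12 (cv2) and the standard library are available. Lean on these libraries where they do the work, as an engineer would, in place of code of your own. Each camera call takes 0.05 s, during which the arm holds its last target.

TASK

Bolt the transport case shut: slide the barrel bolt across until its lever comes up against the stop, then swing the lever fully down into the keeper notch, and let go so that it stays there. Feel for the stop and the notch gently, never forcing the lever against the guard, and leave the bottles, jar, rack, mould and cassettes where they are.

Things in the scene. Friction and masses are not known exactly. Their poses are not given: they have to be found in the camera images.
- case: White transport case, fixed, 220 (x) x 340 (y) x 80 mm (z). Origin: centre of its underside, z up, front (-x) towards the robot. Two lid leaves meet at y = 25 mm. A steel barrel bolt lies on the lid along y: axis at x = -85, z = 95 mm, rod 14 mm thick, held by two staples 25 mm thick at y = -133 and -83 mm. It slides to +y into a staple on the other leaf (point keeper).
- axis (a point): Point on the bolt axis (case frame -85, -50, 95 mm) about which the lever swings when joint slide = 0; fixed to the case, axes as the case.
- keeper (a point): Centre of the staple on the other leaf, on the bolt axis: 32 (x) x 20 mm (y), up to z = 109 mm in the case frame. The bolt's nose ends inside it.
- rail (a point): Top front edge of the guard rail (case frame -109, -50, 111 mm), beside the lever at slide = 0. Steel rail in front of the axis, x = -109 to -97 mm, top at z = 111 mm, from about y = -75 to -12 mm. Beside it the lever cannot swing past about 0.4 rad. Rail, notch and stop plate are one piece, screwed on by hand up to 17 mm nearer or further along y each time: not measured, to be felt.
- stop (a point): Where the stop plate's near face would be with the guard in its middle place (case frame -85, -1, 95 mm); truly up to 17 mm off along y. Plate 6 mm thick, x = -109 to -77, top at z = 119 mm. The upright lever runs up against it. The keeper notch is the gap of 11 mm between rail end and plate, for the 8 mm lever: at the stop the lever is over the notch, 3 mm to spare on the side it came from.
- slide (a joint): Travel of the bolt along the case's +y, m. 0 = drawn back; starts at 0 to 0.008. The lever meets the stop plate at 0.028 to 0.062, as the guard is placed, and rests about 0.003 less once down in the notch and let go. A return spring of 60 N/m pulls it back (1.8 N at 0, 4.5 N at 0.045) against some 1.8 N of friction: let go before the lever is down, it runs back.
- swing (a joint): Angle of the lever about the bolt axis, rad: 0 = upright, growing as the lever comes down towards the case's front (-x); 1.5 = nearly level, its lower end stop. Starts at 0 to 0.25. Friction of about 0.05 N m keeps it where it is left.
- lever: Steel lever: bar 8 x 8 mm with a dark drum knob, 20 mm across, 18 mm long along the bolt (flat ends, to pinch along the case's y; it turns freely on its pin). Origin: knob centre, 60 mm from the axis; y along the bolt, z from axis to knob. The guard bends if the bar bears on it with over 20 N; the bar meets the rail 20 mm from the axis, so a push down on the knob bears there three times as hard.
- amber: amber glass reagent bottle, 64 mm across, 160 mm tall, stands beside the case; a bystander, to be left alone; origin at the centre of its underside
- pink: pink plastic bottle, 68 mm across, 170 mm tall, stands beside the case; a bystander, to be left alone; origin at the centre of its underside
- jar: clear specimen jar, 56 mm across, 60 mm tall, stands beside the case; a bystander, to be left alone; origin at the centre of its underside
- cass_a: white tissue cassette, 40 x 28 x 6 mm, lies on the rear of the case's lid; a bystander, to be left alone; origin at the centre of its underside
- cass_b: pale blue tissue cassette, 40 x 28 x 6 mm, lies on the rear of the case's lid; a bystander, to be left alone; origin at the centre of its underside
- rack: grey open divided rack, 110 x 80 x 40 mm, beside the case; a bystander, to be left alone; origin at the centre of its underside
- mould: small steel embedding mould, 50 x 35 x 14 mm, on the counter in front of the case; a bystander, to be left alone; origin at the centre of its underside

How it is judged:
On the way, in this order (a step that is already met when the one before it is completed fails the run):
1. the bolt is slid across with its lever still up (value of joint slide above 0.02 m and value of joint swing below 0.7 rad).
2. the lever is swung down into the keeper notch (value of joint swing above 1.2 rad and value of joint slide above 0.02 m), for 0.2 s.
At the end, for the whole second after the job is handed in: The bolt is across (slide over 20 mm) and its lever lies down in the keeper notch (swing over 1.2 rad), at rest and let go (all of step 2 and velocity of joint slide between -0.01 and 0.01 m/s and velocity of joint swing between -0.1 and 0.1 rad/s); the robot touches nothing.
It fails at once if the lever was forced against the guard with more than 20 N (contact force between lever and case above 20 N).
It fails at once if a bystander was moved by more than 25 mm (distance of any of amber, pink, jar, cass_a, cass_b, rack, mould from where it was at the start of the episode above 0.025 m).
It also fails if it takes over 58 s, if anything falls off the work surface, if the arm or the gripper's body presses on something with over 40 N, if the wrist force passes 120 N, or if a joint passes its speed limit or range.

## Working session

There is one attempt and no reset: what is moved stays moved. The work goes in short steps, each a Python script; the robot and the scene stay as the last script left them, time stands still between calls to the robot, and variables do not carry over. Pictures are saved under pics/ and viewed, and the job is handed in when it is done.

```bash
ls; mkdir -p pics; python3 - <<'E'
from rig import *
import cv2, numpy as np
np.set_printoptions(precision=4,suppress=True)
s=sense(); print(s['time_s'],s['position'],s['tcp_rot'],s['finger_gap'],s['wrist_force'])
for n in ["side","top","wrist"]:
    p,d=camera(n); cv2.imwrite(f"pics/{n}0.png",p[:,:,::-1]); np.save(f"pics/{n}0.npy",d)
    print(n,camera_params(n))
E
```

```text
pics
0.0 [ 0.1576 -0.6557  0.2325] [[-0.0005  0.9723  0.2337]
 [ 0.0019  0.2337 -0.9723]
 [-1.     -0.0001 -0.002 ]] 0.08552182327274456 [-0.0486  0.5585  0.2501]
side {'K': array([[365.1762,   0.    , 257.2269],
       [  0.    , 365.1762, 195.8167],
       [  0.    ,   0.    ,   1.    ]]), 'position': array([0.3568, 0.6275, 0.566 ]), 'rotation': array([[-0.9201, -0.2136,  0.3282],
       [-0.3916,  0.5077, -0.7674],
       [-0.0028, -0.8347, -0.5507]])}
top {'K': array([[485.1746,   0.    , 253.9896],
       [  0.    , 485.1746, 194.482 ],
       [  0.    ,   0.    ,   1.    ]]), 'position': array([0.5398, 0.0042, 1.0742]), 'rotation': array([[-0.0144, -0.9954,  0.0944],
       [-0.9999,  0.0145,  0.0004],
       [-0.0018, -0.0943, -0.9955]])}
wrist {'K': array([[288.1521,   0.    , 257.1865],
       [  0.    , 288.1521, 194.0849],
       [  0.    ,   0.    ,   1.    ]]), 'tool_from_camera': array([[ 0.0003, -0.3172,  0.9484, -0.1398],
       [-0.0007, -0.9484, -0.3172,  0.0801],
       [ 1.    , -0.0006, -0.0005,  0.0005],
       [ 0.    ,  0.    ,  0.    ,  1.    ]])}
```

View pics/side0.png

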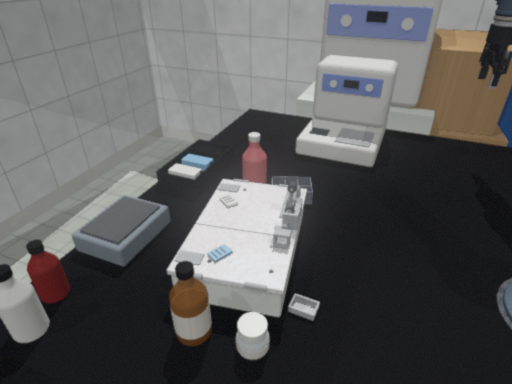

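View pics/top0.png

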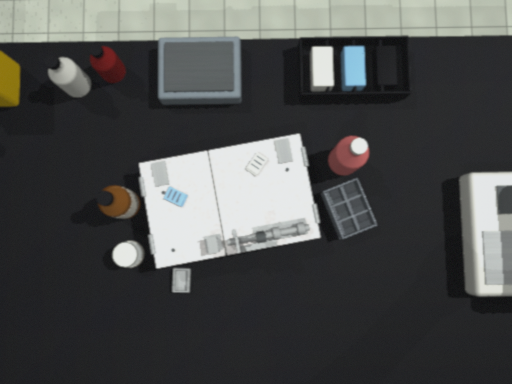

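The top view shows the case centred near (230,200), turned a few degrees. The bolt runs along its near edge from (305,230) to (212,245). The side view confirms the layout. I'll zoom in.

```bash
python3 - <<'E'
import cv2
t=cv2.imread('pics/top0.png'); cv2.imwrite('pics/topz.png',cv2.resize(t[120:300,120:390],None,fx=2.9,fy=2.9,interpolation=cv2.INTER_CUBIC))
t=cv2.imread('pics/side0.png'); cv2.imwrite('pics/sidez.png',cv2.resize(t[165:315,170:340],None,fx=4,fy=4,interpolation=cv2.INTER_CUBIC))
E
```

```text
(no output)
```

View pics/topz.png

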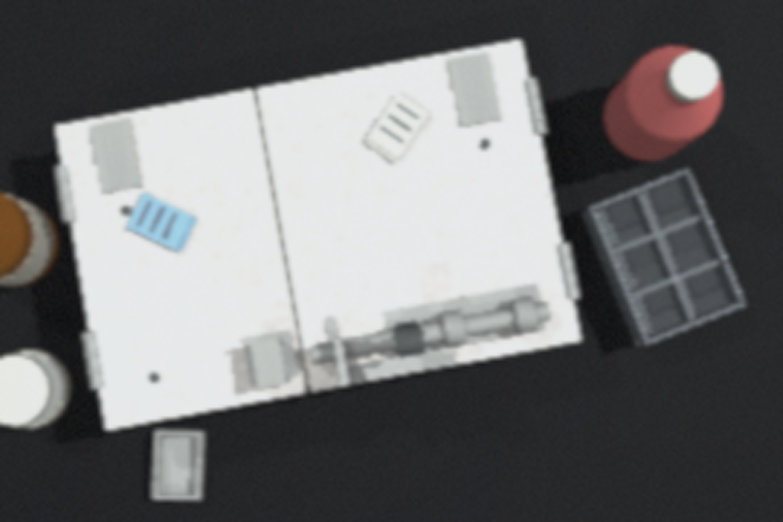

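View pics/sidez.png

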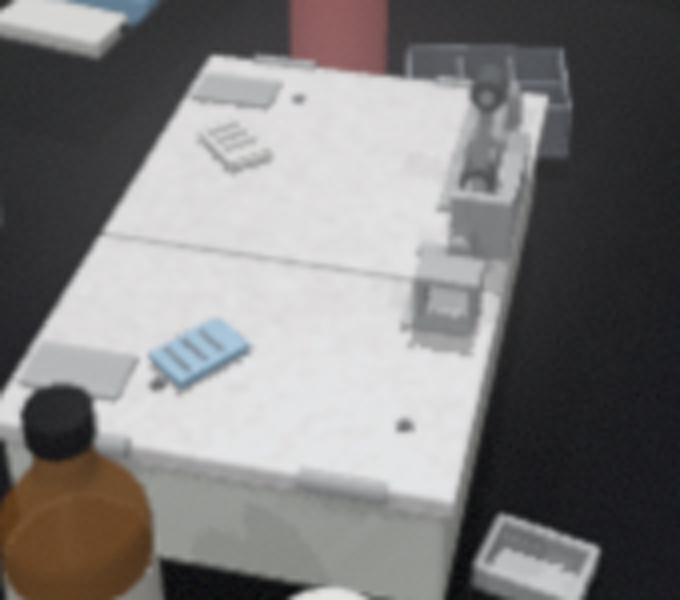

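The zoomed top view shows the dark knob at about (261,236.5) and the stop plate at about (235.5,240). In the side view the knob is at about (292,186). Next I'll get the case pose from the lid contour and triangulate the knob.

```bash
cat > h.py <<'E'
import numpy as np, cv2
np.set_printoptions(precision=4,suppress=True)
def ray(P,u,v):
    d=np.array([(u-P['K'][0,2])/P['K'][0,0],(v-P['K'][1,2])/P['K'][1,1],1.]); return P['position'],P['rotation']@d
def onplane(P,u,v,z):
    o,d=ray(P,u,v); return o+d*(z-o[2])/d[2]
def tri(rays):
    A=np.zeros((3,3));b=np.zeros(3)
    for o,d in rays:
        d=d/np.linalg.norm(d); M=np.eye(3)-np.outer(d,d);A+=M;b+=M@o
    p=np.linalg.solve(A,b); return p,[np.linalg.norm(np.cross(p-o,d/np.linalg.norm(d))) for o,d in rays]
def proj(P,p):
    c=P['rotation'].T@(np.asarray(p)-P['position']); return P['K'][:2]@(c/c[2])
E
python3 - <<'E'
from h import *
from rig import camera_params
T=camera_params('top');S=camera_params('side')
t=cv2.imread('pics/top0.png'); d=np.load('pics/top0.npy')
m=((t.min(2)>175)).astype(np.uint8)
m=cv2.morphologyEx(m,cv2.MORPH_CLOSE,np.ones((3,3)))
cs,_=cv2.findContours(m,cv2.RETR_EXTERNAL,cv2.CHAIN_APPROX_NONE)
c=max([c for c in cs if 100<c[:,0,0].mean()<350 and c[:,0,1].mean()>120],key=cv2.contourArea)
print(cv2.contourArea(c),cv2.boundingRect(c))
pts=np.array([onplane(T,u,v,0.08)[:2] for u,v in c[:,0]]).astype(np.float32)
r=cv2.minAreaRect(pts); print('rect',r, cv2.boxPoints(r))
# depth check of lid
for u,v in [(240,180),(180,210),(260,200)]:
    o,dd=ray(T,u,v); print('lid pt',o+dd*d[v,u])
# knob dark mask
g=cv2.cvtColor(t,cv2.COLOR_BGR2GRAY)
k=np.zeros_like(g);k[225:248,245:285]=(g[225:248,245:285]<85)
n,l,st,ce=cv2.connectedComponentsWithStats(k);print('top dark',st[1:],ce[1:])
s=cv2.imread('pics/side0.png');gs=cv2.cvtColor(s,cv2.COLOR_BGR2GRAY)
k=np.zeros_like(gs);k[176:198,280:302]=(gs[176:198,280:302]<75)
n,l,st,ce=cv2.connectedComponentsWithStats(k);print('side dark',st[1:],ce[1:])
E
```

```text
16046.5 (139, 134, 181, 134)
rect ((0.6241279244422913, 0.05641251802444458), (0.21843454241752625, 0.34361031651496887), 9.800562858581543) [[ 0.4873  0.2071]
 [ 0.5457 -0.1315]
 [ 0.761  -0.0943]
 [ 0.7025  0.2443]]
lid pt [0.6646 0.0332 0.0786]
lid pt [0.604  0.1564 0.0838]
lid pt [ 0.6226 -0.0075  0.0778]
top dark [[257 232   7   2  13]
 [258 240   7   2   7]
 [271 245  14   3  24]] [[260.2308 232.5385]
 [261.     240.5714]
 [279.     246.5   ]]
side dark [[299 176   3   1   3]] [[300. 176.]]
```

```bash
python3 - <<'E'
from h import *
from rig import camera_params
T=camera_params('top');S=camera_params('side')
p,e=tri([ray(T,260.6,236.5),ray(S,292.3,186.3)]);print('knob',p,e)
c=np.array([.6241,.0564,0]);a=np.deg2rad(9.8);R=np.array([[np.cos(a),-np.sin(a),0],[np.sin(a),np.cos(a),0],[0,0,1]])
print('knob case mm',1e3*R.T@(p-c))
for sl in (0,.004,.008):
  for sw in (0,.15,.25):
    q=c+R@np.array([-.085-.06*np.sin(sw),-.05+sl,.095+.06*np.cos(sw)]); print(sl,sw,q,proj(T,q),proj(S,q))
for off in (-17,0,17):
    q=c+R@np.array([-.093,-.001+off/1e3,.119]); print('stop',off,proj(T,q),proj(S,q))
q=c+R@np.array([-.085,.045,.109]); print('keeper?',proj(T,q),proj(S,q))
E
python3 - <<'E'
import cv2
t=cv2.imread('pics/top0.png'); cv2.imwrite('pics/topk.png',cv2.resize(t[215:265,200:320],None,fx=6.6,fy=6.6,interpolation=cv2.INTER_CUBIC))
t=cv2.imread('pics/side0.png'); cv2.imwrite('pics/sidek.png',cv2.resize(t[172:252,260:330],None,fx=7,fy=7,interpolation=cv2.INTER_CUBIC))
E
```

```text
knob [ 0.5471 -0.0067  0.1558] [np.float64(1.1096836383306272e-05), np.float64(1.1096836383404853e-05)]
knob case mm [-86.6551 -49.0406 155.7684]
0 0 [ 0.5489 -0.0073  0.155 ] [260.9301 235.5388] [291.5834 186.2819]
0 0.15 [ 0.54   -0.0089  0.1543] [261.8078 240.2276] [295.7556 187.054 ]
0 0.25 [ 0.5342 -0.0099  0.1531] [262.3772 243.3   ] [298.4777 187.861 ]
0.004 0 [ 0.5482 -0.0034  0.155 ] [258.848  235.9309] [291.2947 187.2555]
0.004 0.15 [ 0.5393 -0.0049  0.1543] [259.7254 240.6201] [295.4839 188.0325]
0.004 0.25 [ 0.5335 -0.0059  0.1531] [260.2963 243.6924] [298.2173 188.8435]
0.008 0 [0.5475 0.0005 0.155 ] [256.7656 236.323 ] [291.0035 188.2372]
0.008 0.15 [ 0.5387 -0.001   0.1543] [257.6427 241.0126] [295.21   189.0192]
0.008 0.25 [ 0.5329 -0.002   0.1531] [258.2151 244.0848] [297.9547 189.8343]
stop -17 [245.4105 242.7742] [292.1887 209.0846]
stop 0 [236.8775 244.3823] [290.9431 213.739 ]
stop 17 [228.3397 245.9914] [289.651  218.5668]
keeper? [213.4764 244.6555] [283.1297 230.6312]
```

View pics/topk.png

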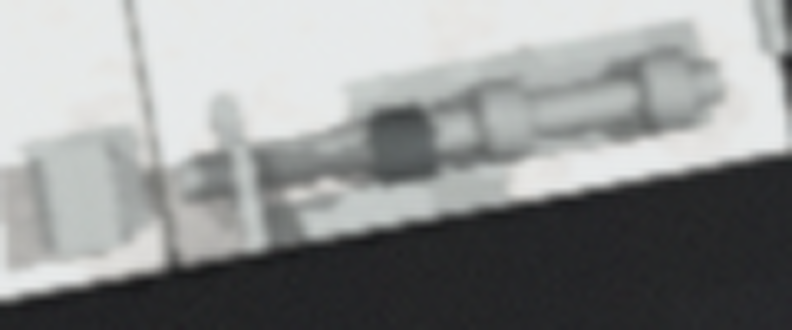

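View pics/sidek.png

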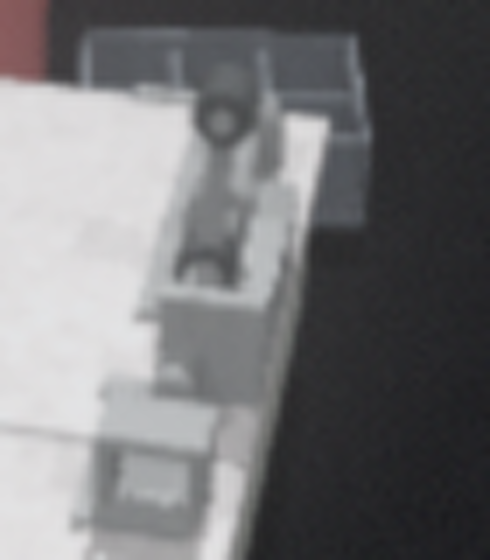

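The knob triangulates to world (0.547,-0.007,0.156), which is case (-87,-49,156) mm. That agrees with an upright lever at slide ≈ 0. The stop plate's centre is at about (237.6,244), so the guard is offset by roughly -4 mm. Before moving, I'll check the clearance along the approach.

```bash
python3 - <<'E'
from h import *
from rig import *
T=camera_params('top');d=np.load('pics/top0.npy')
v,u=np.mgrid[0:384:4,0:512:4]
D=np.stack([(u-T['K'][0,2])/T['K'][0,0],(v-T['K'][1,2])/T['K'][1,1],np.ones(u.shape)],-1)
P=T['position']+(D*d[::4,::4,None])@T['rotation'].T
k=d[::4,::4]>0
for c0 in range(-60,45,10):
    m=k&(P[...,1]*100>=c0)&(P[...,1]*100<c0+10)
    print(c0,[(x0,round(float(P[...,2][m&(P[...,0]*100>=x0)&(P[...,0]*100<x0+10)].max(initial=-1)),2)) for x0 in range(20,90,10)])
a=np.deg2rad(9.8)
yc=np.array([-np.sin(a),np.cos(a),0]);X=np.array([0,0,-1.]);Z=-yc
R=np.stack([X,np.cross(Z,X),Z],1)
for p in ([.158,-.656,.5],[.4,-.3,.5],[.547,-.007,.36],[.547,-.007,.161],[.48,-.02,.1]):
    print(p,inverse_kinematics(p,R))
E
```

```text
-60 [(20, 0.0), (30, 0.01), (40, 0.06), (50, 0.07), (60, 0.06), (70, 0.01), (80, 0.0)]
-50 [(20, 0.0), (30, 0.01), (40, 0.07), (50, 0.07), (60, 0.06), (70, 0.0), (80, 0.01)]
-40 [(20, 0.0), (30, 0.01), (40, 0.0), (50, 0.0), (60, 0.0), (70, 0.0), (80, 0.05)]
-30 [(20, 0.01), (30, 0.01), (40, 0.01), (50, 0.04), (60, 0.12), (70, 0.17), (80, 0.05)]
-20 [(20, 0.01), (30, 0.0), (40, 0.0), (50, 0.1), (60, 0.13), (70, 0.17), (80, 0.05)]
-10 [(20, 0.01), (30, 0.0), (40, 0.0), (50, 0.17), (60, 0.09), (70, 0.09), (80, 0.05)]
0 [(20, 0.0), (30, 0.01), (40, 0.0), (50, 0.16), (60, 0.09), (70, 0.09), (80, 0.06)]
10 [(20, 0.01), (30, 0.0), (40, 0.08), (50, 0.09), (60, 0.09), (70, 0.09), (80, 0.06)]
20 [(20, 0.01), (30, 0.0), (40, 0.08), (50, 0.1), (60, 0.16), (70, 0.08), (80, 0.05)]
30 [(20, 0.01), (30, 0.01), (40, 0.01), (50, 0.06), (60, 0.16), (70, 0.01), (80, 0.15)]
40 [(20, 0.0), (30, 0.01), (40, 0.01), (50, 0.01), (60, 0.0), (70, 0.01), (80, 0.15)]
[0.158, -0.656, 0.5] [ 1.2827  0.3885 -0.0178  1.0681  0.0068  1.6851 -0.1327]
[0.4, -0.3, 0.5] [ 0.8026  0.0703 -0.2631  1.4741  0.0183  1.5997 -0.8591]
[0.547, -0.007, 0.36] [ 0.558   0.2491 -0.7612  1.6267  0.1757  1.3363 -1.6286]
[0.547, -0.007, 0.161] [ 0.4159  0.4069 -0.61    1.8904  0.2864  0.9317 -1.7284]
[0.48, -0.02, 0.1] [ 0.426   0.3892 -0.5731  2.0902  0.3089  0.7436 -1.7427]
```

```bash
cat >> h.py <<'E'
YAW=np.deg2rad(9.8)
XC=np.array([np.cos(YAW),np.sin(YAW),0]);YC=np.array([-np.sin(YAW),np.cos(YAW),0])
RT=np.stack([np.array([0,0,-1.]),np.cross(-YC,[0,0,-1.]),-YC],1)
def wristP(cp,s):
    M=np.eye(4);M[:3,:3]=s['tcp_rot'];M[:3,3]=s['position'];M=M@cp['tool_from_camera']
    return dict(K=cp['K'],position=M[:3,3],rotation=M[:3,:3])
E
python3 - <<'E'
from h import *
from rig import *
import pickle
move_l([.158,-.656,.45],feed=.3)
movep([.4,-.3,.45],RT)
for i,p in enumerate(([.547,-.03,.33],[.51,.03,.30])):
    movep(p,RT); s=sense(); im,d=camera('wrist'); P=wristP(camera_params('wrist'),s)
    cv2.imwrite(f'pics/w{i+1}.png',im[:,:,::-1]); pickle.dump((P,d),open(f'w{i+1}.pkl','wb'))
    print(s['time_s'],s['position'],s['wrist_force'],proj(P,[.547,-.007,.156]))
E
```

```text
3.8583 [ 0.5472 -0.032   0.3303] [-0.0311 -0.2876  0.0592] [234.5682 169.6078]
4.3167 [0.5096 0.0298 0.3003] [-0.9057  0.0244  0.4753] [299.6106 150.5129]
```

View pics/w1.png

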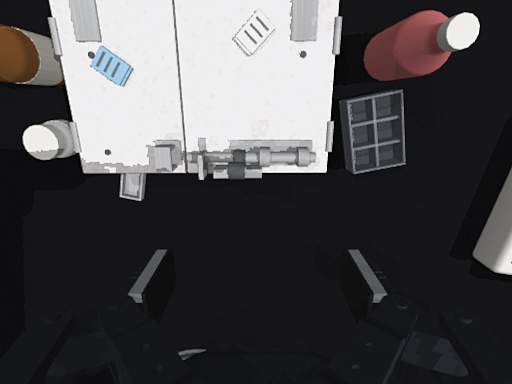

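View pics/w2.png

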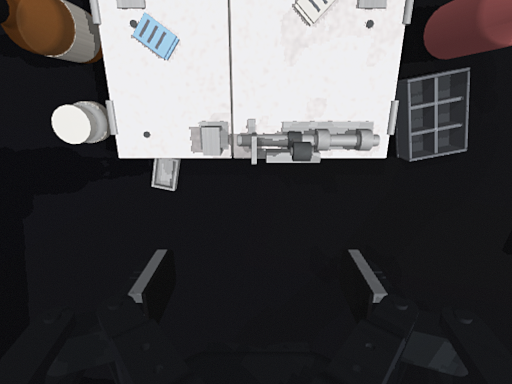

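Wrist views: the knob is at about (236,170) in the first and (302,151) in the second, 1–2 px from prediction, and the lid edges are square with the tool. Next I'll measure the knob and stop plate across both views.

```bash
python3 - <<'E'
from h import *
a=cv2.imread('pics/w1.png')[130:190,180:330]; b=cv2.imread('pics/w2.png')[110:170,220:370]
cv2.imwrite('pics/wz.png',np.vstack([cv2.resize(x,None,fx=5.3,fy=4.9,interpolation=cv2.INTER_CUBIC) for x in(a,b)]))
E
```

```text
(no output)
```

View pics/wz.png

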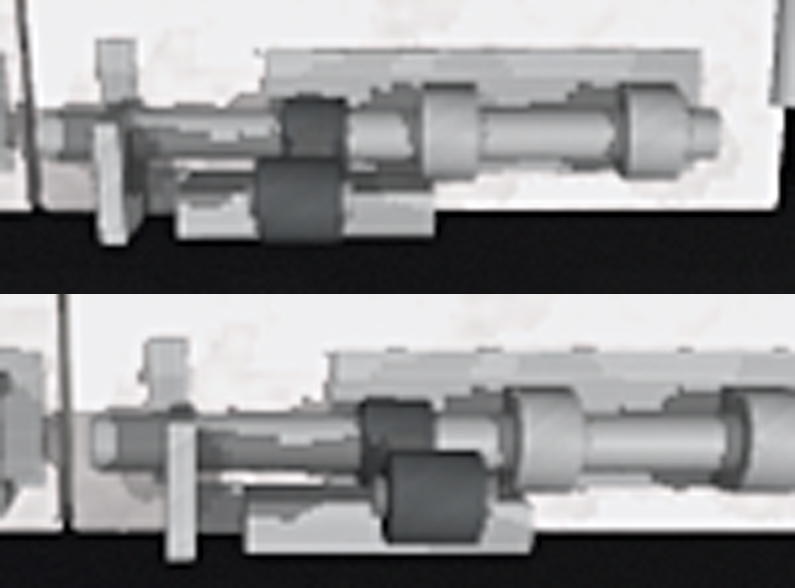

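```bash
python3 - <<'E'
from h import *
import pickle
from rig import camera_params
P1,d1=pickle.load(open('w1.pkl','rb'));P2,d2=pickle.load(open('w2.pkl','rb'))
T=camera_params('top');S=camera_params('side')
c=np.array([.6241,.0564,0]);R=np.stack([XC,YC,[0,0,1]],1)
def rep(n,a,b,z):
    p,e=tri([ray(P1,*a),ray(P2,*b)]);print(n,p,1e3*R.T@(p-c),e[0]); 
    for P,x in((P1,a),(P2,b)): print('   plane',1e3*R.T@(onplane(P,*x,z)-c))
rep('knob',(236.6,170.8),(302.5,151.4),.155)
p,e=tri([ray(P1,236.6,170.8),ray(P2,302.5,151.4),ray(T,260.8,236.5),ray(S,292.1,186.5)]);print(p,1e3*R.T@(p-c),np.array(e))
rep('plate top',(200.9,167.8),(254.2,150),.119)
rep('railend',(213.4,178.6),(266.2,162.9),.111)
# lid seam corner front and right-front lid corner (seam at front edge)
rep('seamfront',(180+40/5.3,130+210/4.9),(220+68/5.3,110+(530-294)/4.9),.08)
print(d1[171,237],d2[151,302])
for P,d,u,v in((P1,d1,237,171),(P2,d2,302,151)):
    o,dd=ray(P,u,v);print(1e3*R.T@(o+dd*d[v,u]-c))
E
```

```text
knob [ 0.547  -0.0095  0.1592] [-87.2133 -51.7867 159.2201] 0.0001371585033362628
   plane [-88.3892 -51.5127 155.    ]
   plane [-87.8274 -52.414  155.    ]
[ 0.5468 -0.0087  0.1549] [-87.2399 -50.949  154.8638] [0.0013 0.0016 0.0016 0.0014]
plate top [0.533  0.0364 0.118 ] [-93.1298  -4.1631 117.9848] 0.0003717313437854177
   plane [-93.2535  -4.4695 119.    ]
   plane [-92.5964  -4.0582 119.    ]
railend [0.5194 0.0201 0.1106] [-109.3291  -17.9493  110.6244] 0.00023017094271582896
   plane [-109.4547  -18.0653  111.    ]
   plane [-109.0212  -17.8708  111.    ]
seamfront [0.5108 0.061  0.0743] [-110.8868   23.8321   74.3421] 0.00010448518350068044
   plane [-109.5558   22.3971   80.    ]
   plane [-109.6487   23.3827   80.    ]
0.31363302 0.27791393
[-86.2327 -52.6523 164.6619]
[-85.953  -50.5799 163.3903]
```

The knob is at about (0.547,-0.009,0.155). Plate and rail agree with each other, giving an expected stop at slide ≈ 0.041. Now I'll grasp the knob.

```bash
python3 - <<'E'
from h import *
from rig import *
K=np.array([.547,-.009,.155])+.0005*YC
movep(K+[0,0,.08],RT)
command_gripper(.045,20)
print(move_l(K+[0,0,.006],RT,feed=.08,until_force=5))
s=sense();f0=s['wrist_force'];print(s['time_s'],s['position']-K,f0)
command_gripper(.024); print(sense()['wrist_force']-f0,sense()['finger_gap'])
command_gripper(.0,20); sleep(.2)
s=sense();print(s['time_s'],s['position'],s['finger_gap'],s['wrist_force']-f0,'along',(s['wrist_force']-f0)@YC)
im,d=camera('side');cv2.imwrite('pics/s1.png',cv2.resize(im[130:280,220:370,::-1],None,fx=4,fy=4))
E
```

```text
False
6.35 [0.0005 0.0001 0.0065] [0.1002 0.8107 0.4258]
[ 0.386  -2.1088 -0.7664] 0.024208943794985407
7.1 [ 0.547  -0.0083  0.1613] 0.01744796526453985 [-0.5586  0.2551  2.5346] along 0.3464954399298709
```

View pics/s1.png

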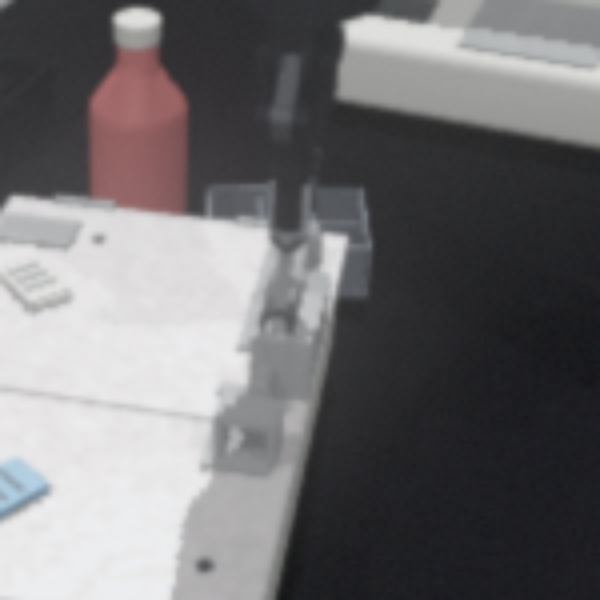

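The side view shows the fingers on the knob, with the gap at 17.4 mm against its 18 mm length. Now I'll slide 22 mm and then feel for the stop in small steps.

```bash
cat >> h.py <<'E'
def favg(sense,sleep,n=6,dt=.02):
    F=[]
    for _ in range(n): sleep(dt); F.append(sense()['wrist_force'])
    return np.mean(F,0)
E
python3 - <<'E'
from h import *
from rig import *
s=sense();p0=s['position'].copy();np.save('p0.npy',p0)
f0=favg(sense,sleep);np.save('f0.npy',f0)
print('f0',f0,move_l(p0+.022*YC,RT,feed=.04,until_force=10))
base=[]
for k in range(22,46,1):
    hit=move_l(p0+k*1e-3*YC,RT,feed=.02,until_force=6)
    f=favg(sense,sleep,4); s=sense(); fy=-(f-f0)@YC; pr=(s['position']-p0)@YC
    print(k,round(s['time_s'],2),'trav %.4f fy %.2f fx %.2f fz %.2f'%(pr,fy,(f-f0)@XC,(f-f0)[2]),hit)
    if hit or (len(base)>=3 and fy>np.mean(base[-4:-1] if len(base)>3 else base)+3): break
    base.append(fy)
E
```

```text
f0 [-1.1695  0.3345  3.8293] False
22 8.27 trav 0.0223 fy 2.81 fx -0.09 fz 0.02 False
23 8.58 trav 0.0226 fy 4.25 fx 0.71 fz -0.08 False
24 8.9 trav 0.0236 fy 5.73 fx 0.94 fz -0.02 False
25 9.22 trav 0.0248 fy 5.62 fx 0.47 fz -0.05 False
26 9.53 trav 0.0259 fy 5.64 fx -0.12 fz 0.04 False
27 9.85 trav 0.0269 fy 5.08 fx 0.54 fz 0.54 False
28 10.17 trav 0.0280 fy 5.79 fx 1.03 fz 0.08 False
29 10.48 trav 0.0290 fy 5.44 fx 0.90 fz -0.27 False
30 10.8 trav 0.0299 fy 5.24 fx 0.68 fz -0.37 False
31 11.12 trav 0.0309 fy 5.60 fx 0.43 fz -0.22 False
32 11.43 trav 0.0319 fy 5.69 fx 0.43 fz 0.23 False
33 11.75 trav 0.0328 fy 5.70 fx 0.78 fz 0.08 False
34 12.07 trav 0.0338 fy 5.57 fx 0.46 fz 0.32 False
35 12.38 trav 0.0347 fy 5.72 fx 0.45 fz -0.31 False
36 12.7 trav 0.0357 fy 6.15 fx 0.34 fz 0.30 False
37 13.02 trav 0.0367 fy 5.55 fx 0.43 fz -0.07 False
38 13.33 trav 0.0377 fy 5.77 fx 0.61 fz 0.34 False
39 13.65 trav 0.0386 fy 6.23 fx 0.33 fz 0.06 False
40 13.97 trav 0.0396 fy 5.87 fx 0.42 fz -0.10 False
41 14.28 trav 0.0406 fy 6.01 fx 0.78 fz -0.10 False
42 14.6 trav 0.0413 fy 6.44 fx 0.44 fz 0.30 False
43 14.92 trav 0.0414 fy 8.39 fx 0.56 fz -0.37 False
44 15.23 trav 0.0415 fy 9.83 fx 0.16 fz 0.31 False
```

The stop was felt at a travel of 41.4 mm, where the force rises from 6 to 9.8 N, so about 4 N on the plate. That agrees with the camera's 41 mm. Next I'll back off 1.5 mm to centre the bar in the notch, then swing down in small steps watching the force.

```bash
python3 - <<'E'
from h import *
from rig import *
p0=np.load('p0.npy');f0=np.load('f0.npy')
stop=.0414; cmd=.0420
for _ in range(8):
    move_l(p0+cmd*YC,RT,feed=.02); f=favg(sense,sleep,3); tr=(sense()['position']-p0)@YC
    print('cmd %.4f tr %.4f fy %.2f'%(cmd,tr,-(f-f0)@YC))
    if abs(tr-(stop-.0014))<.0003: break
    cmd+=np.clip((stop-.0014)-tr,-.001,.001)
np.save('cmd.npy',cmd)
f1=favg(sense,sleep,6); th0=.037; print('f1',f1-f0); np.save('f1.npy',f1)
th=th0
while th<1.0:
    th+=.03
    tgt=p0+cmd*YC+.06*(-(np.sin(th)-np.sin(th0))*XC+(np.cos(th)-np.cos(th0))*np.array([0,0,1.]))
    hit=move_l(tgt,RT,feed=.02,until_force=4)
    f=favg(sense,sleep,3);s=sense();df=f-f1
    t=-np.cos(th)*XC-np.sin(th)*np.array([0,0,1]); r=-np.sin(th)*XC+np.cos(th)*np.array([0,0,1])
    ft=-df@t;fr=-df@r
    d=s['position']-p0
    print('%.2f t%.2f tr %.4f x %.4f z %.4f ft %.2f fr %.2f fy %.2f'%(th,s['time_s'],d@YC,d@XC,d[2],ft,fr,-(f-f0)@YC),hit)
    if hit or ft>4: break
np.save('th.npy',th)
E
```

```text
cmd 0.0420 tr 0.0413 fy 6.41
cmd 0.0410 tr 0.0412 fy 5.05
cmd 0.0400 tr 0.0407 fy 2.76
cmd 0.0393 tr 0.0395 fy 2.35
cmd 0.0398 tr 0.0396 fy 3.73
cmd 0.0402 tr 0.0398 fy 5.12
f1 [ 1.684  -5.2553  0.269 ]
0.07 t17.43 tr 0.0398 x -0.0018 z -0.0001 ft 0.29 fr 1.21 fy 5.81 False
0.10 t17.73 tr 0.0398 x -0.0036 z -0.0003 ft 0.32 fr 0.94 fy 5.53 False
0.13 t18.03 tr 0.0398 x -0.0055 z -0.0005 ft -0.31 fr 0.82 fy 6.20 False
0.16 t18.33 tr 0.0398 x -0.0073 z -0.0008 ft 0.23 fr 0.81 fy 6.17 False
0.19 t18.63 tr 0.0398 x -0.0092 z -0.0012 ft -0.47 fr 1.44 fy 5.80 False
0.22 t18.93 tr 0.0398 x -0.0110 z -0.0016 ft -0.34 fr 1.36 fy 5.90 False
0.25 t19.23 tr 0.0398 x -0.0128 z -0.0020 ft -0.65 fr 1.53 fy 5.53 False
0.28 t19.53 tr 0.0398 x -0.0147 z -0.0025 ft -0.75 fr 1.42 fy 5.36 False
0.31 t19.83 tr 0.0398 x -0.0164 z -0.0031 ft -0.20 fr 2.11 fy 6.00 False
0.34 t20.13 tr 0.0398 x -0.0182 z -0.0037 ft -0.94 fr 2.30 fy 5.97 False
0.37 t20.43 tr 0.0398 x -0.0199 z -0.0044 ft -1.12 fr 1.64 fy 5.89 False
0.40 t20.73 tr 0.0398 x -0.0216 z -0.0051 ft -0.95 fr 2.63 fy 5.48 False
0.43 t21.03 tr 0.0398 x 
[... 808 characters left out ...]
93 z -0.0171 ft -2.97 fr 5.45 fy 6.22 False
0.79 t24.63 tr 0.0398 x -0.0406 z -0.0183 ft -2.79 fr 5.38 fy 6.23 False
0.82 t24.93 tr 0.0398 x -0.0418 z -0.0196 ft -3.33 fr 5.84 fy 6.07 False
0.85 t25.23 tr 0.0398 x -0.0429 z -0.0209 ft -3.25 fr 5.84 fy 5.69 False
0.88 t25.53 tr 0.0398 x -0.0440 z -0.0223 ft -3.16 fr 5.24 fy 6.30 False
0.91 t25.83 tr 0.0398 x -0.0451 z -0.0237 ft -3.78 fr 5.56 fy 5.73 False
0.94 t26.13 tr 0.0398 x -0.0462 z -0.0251 ft -4.15 fr 5.80 fy 6.10 False
0.97 t26.43 tr 0.0398 x -0.0472 z -0.0265 ft -4.24 fr 4.94 fy 5.80 False
1.00 t26.73 tr 0.0398 x -0.0481 z -0.0280 ft -4.32 fr 5.27 fy 5.96 False
1.03 t27.03 tr 0.0398 x -0.0490 z -0.0295 ft -4.54 fr 5.48 fy 6.07 False
```

No rail contact at 0.4 rad, so the bar is in the notch (travel 39.8 mm, lateral force steady). A downward pull of about 6 N is building up, which means my arc is slightly off. I'll look before going on.

```bash
python3 - <<'E'
from h import *
from rig import *
s=sense();print(s['position'],s['wrist_force'],s['finger_gap'],s['position']-np.load('p0.npy'))
im,d=camera('side');cv2.imwrite('pics/s2.png',cv2.resize(im[140:260,230:350,::-1],None,fx=5,fy=5,interpolation=cv2.INTER_CUBIC))
im,d=camera('wrist');cv2.imwrite('pics/w3.png',im[:,:,::-1])
E
```

```text
[0.4919 0.0225 0.1317] [ 2.9023 -5.7801 -2.9162] 0.0169596933122736 [-0.0551  0.0309 -0.0295]
```

View pics/s2.png

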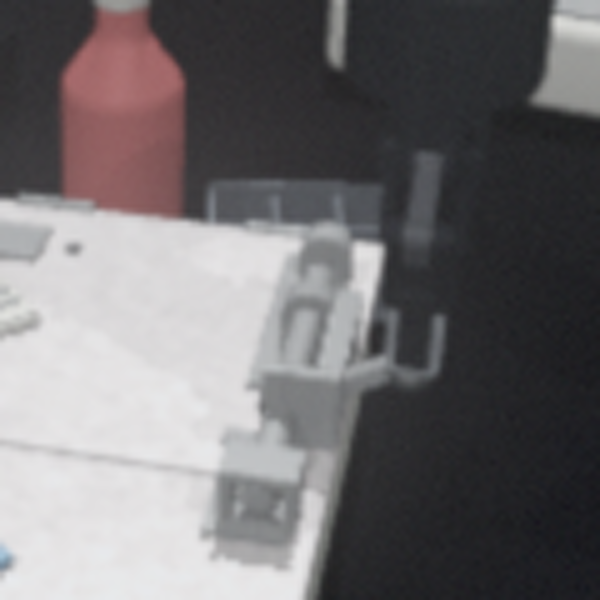

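View pics/w3.png

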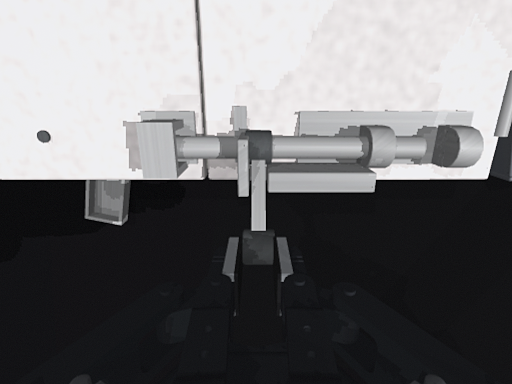

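The wrist view shows the bar lying in the gap between the stop plate (243,165) and the rail end (268,180), with the knob held squarely at (258,247). I'll continue down, letting z follow the force.

```bash
python3 - <<'E'
from h import *
from rig import *
p0=np.load('p0.npy');cmd=float(np.load('cmd.npy'));th=float(np.load('th.npy'));th0=.037;dz=0.;dx=0.
Zu=np.array([0,0,1.])
while th<1.5:
    th+=.04
    tgt=p0+cmd*YC+.06*(-(np.sin(th)-np.sin(th0))*XC+(np.cos(th)-np.cos(th0))*Zu)+dz*Zu+dx*XC
    hit=move_l(tgt,RT,feed=.02,until_force=5)
    f=favg(sense,sleep,4);s=sense();d=s['position']-p0
    fx=f@XC;fz=f[2]
    print('%.2f t%.2f tr %.4f x %.4f z %.4f fx %.2f fz %.2f fy %.2f dz %.4f dx %.4f'%(th,s['time_s'],d@YC,d@XC,d[2],fx,fz,f@YC,dz,dx),hit)
    if hit or fz>6: break
    dz+=np.clip(fz+0.8,-2,2)*.0004 if abs(fz+.8)>1 else 0
    dx+=np.clip(fx,-2,2)*.0003 if abs(fx)>1.5 else 0
im,d=camera('wrist');cv2.imwrite('pics/w4.png',im[:,:,::-1])
im,d=camera('side');cv2.imwrite('pics/s4.png',cv2.resize(im[140:260,230:350,::-1],None,fx=5,fy=5,interpolation=cv2.INTER_CUBIC))
E
```

```text
1.07 t27.47 tr 0.0398 x -0.0502 z -0.0316 fx 2.01 fz -2.18 fy -5.37 dz 0.0000 dx 0.0000 False
1.11 t27.82 tr 0.0398 x -0.0516 z -0.0345 fx 1.22 fz -1.28 fy -5.52 dz -0.0006 dx 0.0006 False
1.15 t28.15 tr 0.0398 x -0.0525 z -0.0366 fx 1.02 fz -2.09 fy -5.77 dz -0.0006 dx 0.0006 False
1.19 t28.51 tr 0.0398 x -0.0536 z -0.0394 fx 0.86 fz -1.36 fy -5.73 dz -0.0011 dx 0.0006 False
1.23 t28.84 tr 0.0398 x -0.0543 z -0.0416 fx 0.66 fz -1.26 fy -5.24 dz -0.0011 dx 0.0006 False
1.27 t29.18 tr 0.0398 x -0.0550 z -0.0438 fx 0.68 fz -1.20 fy -5.26 dz -0.0011 dx 0.0006 False
1.31 t29.51 tr 0.0398 x -0.0556 z -0.0460 fx 0.79 fz -1.04 fy -5.29 dz -0.0011 dx 0.0006 False
1.35 t29.84 tr 0.0398 x -0.0561 z -0.0484 fx 1.36 fz -1.48 fy -5.12 dz -0.0011 dx 0.0006 False
1.39 t30.18 tr 0.0398 x -0.0565 z -0.0507 fx 0.88 fz -1.58 fy -5.54 dz -0.0011 dx 0.0006 False
1.43 t30.51 tr 0.0398 x -0.0568 z -0.0530 fx 1.24 fz -1.62 fy -5.88 dz -0.0011 dx 0.0006 False
1.47 t30.84 tr 0.0398 x -0.0570 z -0.0554 fx 1.35 fz -1.44 fy -5.41 dz -0.0011 dx 0.0006 False
1.51 t31.12 tr 0.0389 x -0.0570 z -0.0566 fx -2.24 fz 8.94 fy -2.45 dz -0.0011 dx 0.0006 True
```

View pics/w4.png

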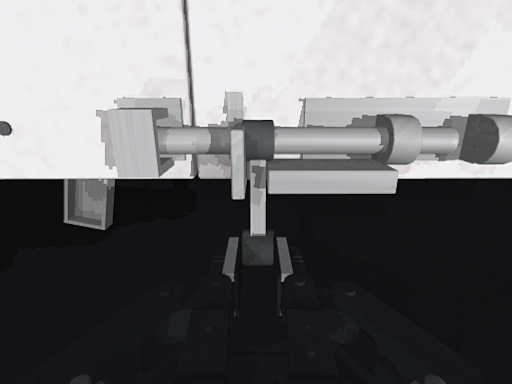

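View pics/s4.png

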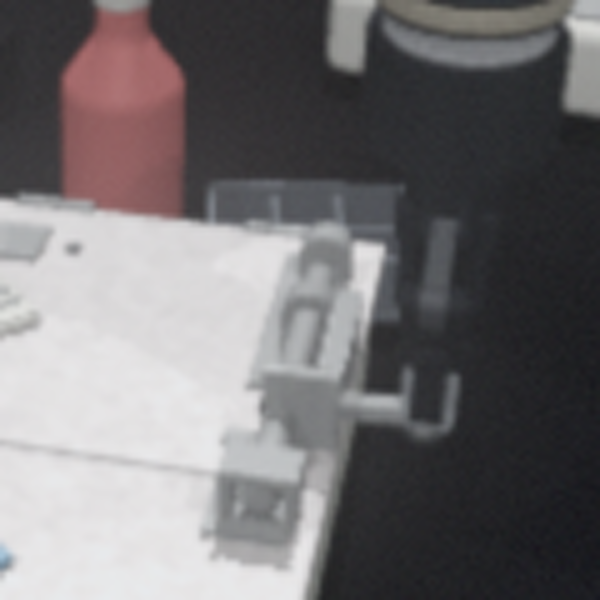

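The lever reached its lower end stop (fz +9 N up at th ≈ 1.5). The wrist view shows it lying level in the notch. I'll relieve the pressure, release gently and retreat.

```bash
python3 - <<'E'
from h import *
from rig import *
s=sense();p=s['position'].copy()
move_l(p+[0,0,.0008],RT,feed=.02); f=favg(sense,sleep,3);print('relieved',f, (sense()['position']-p))
command_gripper(.050); sleep(.2); print('open',sense()['finger_gap'],favg(sense,sleep,3))
p=sense()['position'].copy()
print(move_l(p-.002*XC+[0,0,.12],RT,feed=.08,until_force=5)); 
p=sense()['position'].copy()
move_l(p-.05*XC+[0,0,.08],RT,feed=.2); sleep(.3)
s=sense();print(s['time_s'],s['position'],s['wrist_force'])
import pickle
P=wristP(camera_params('wrist'),s)
for n in('wrist','side','top'):
    im,d=camera(n);cv2.imwrite(f'pics/{n}5.png',im[:,:,::-1])
    if n=='wrist': pickle.dump((P,d),open('w5.pkl','wb'))
E
python3 - <<'E'
import cv2,numpy as np
a=cv2.imread('pics/side5.png')[150:270,220:360];b=cv2.imread('pics/top5.png')[120:300,120:390]
cv2.imwrite('pics/c5.png',np.hstack([cv2.resize(a,(400,343),interpolation=cv2.INTER_CUBIC),cv2.resize(b,(400,343))]))
E
```

```text
relieved [ 0.6246 -3.0664  2.454 ] [-0.0001  0.0003  0.0007]
open 0.04966442644727583 [-0.2528  0.0666 -0.1066]
False
34.75 [0.4327 0.0114 0.304 ] [ 0.292   0.4836 -0.5449]
```

View pics/wrist5.png

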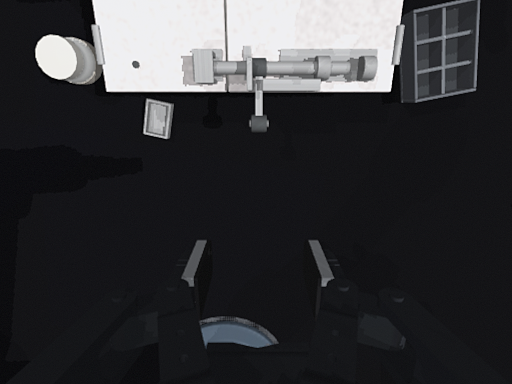

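View pics/c5.png

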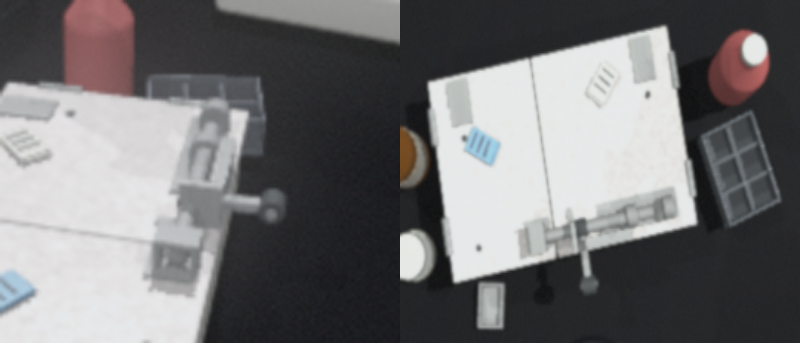

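The lever lies level in the notch: knob at (259,124) in the wrist view, about (247,269) in the top view and (315,222) in the side view. The bystanders look unmoved. One numeric check, then I'll hand in.

```bash
python3 - <<'E'
from h import *
from rig import *
import pickle
P,_=pickle.load(open('w5.pkl','rb'));T=camera_params('top');S=camera_params('side')
p,e=tri([ray(P,259,124),ray(T,246.9,269),ray(S,315.2,222.1)])
c=np.array([.6241,.0564,0]);q=1e3*np.stack([XC,YC,[0,0,1]],0)@(p-c);print('knob case',q,np.array(e)*1e3,'swing',np.arctan2(-(q[0]+85),q[2]-95),'slide~',q[1]+50+2)
a=cv2.imread('pics/top0.png').astype(int);b=cv2.imread('pics/top5.png').astype(int)
m=(abs(a-b).max(2)>60).astype(np.uint8);n,l,st,ce=cv2.connectedComponentsWithStats(m);print([tuple(x) for x in st[1:] if x[4]>15])
finish_job()
E
```

```text
knob case [-144.6817  -12.4526   97.7081] [1.9092 1.4627 1.066 ] swing 1.5254513602393163 slide~ 39.547430551583204
[(np.int32(255), np.int32(231), np.int32(10), np.int32(8), np.int32(61)), (np.int32(238), np.int32(234), np.int32(7), np.int32(4), np.int32(23)), (np.int32(257), np.int32(240), np.int32(9), np.int32(3), np.int32(16)), (np.int32(242), np.int32(251), np.int32(7), np.int32(15), np.int32(73)), (np.int32(243), np.int32(267), np.int32(10), np.int32(4), np.int32(25)), (np.int32(247), np.int32(302), np.int32(16), np.int32(4), np.int32(20)), (np.int32(274), np.int32(310), np.int32(26), np.int32(74), np.int32(1225)), (np.int32(219), np.int32(330), np.int32(56), np.int32(54), np.int32(2542)), (np.int32(198), np.int32(336), np.int32(21), np.int32(48), np.int32(805))]
the job is handed in; nothing more can be done
```

The case is bolted. The lever is down in the keeper notch and let go, and I handed the job in at about 35 s of the 58 s allowed.

- **Slide:** I pinched the knob at 20 N and slid the bolt until the lever met the stop plate at 41.4 mm of travel, with about 4 N on the plate. The cameras had predicted about 41 mm. I then backed off about 1.5 mm to centre the bar over the notch.
- **Swing:** The lever came down in small steps with no sign of rail contact at 0.4 rad, and on to its lower end stop. There the tool felt about 9 N, which I relieved before letting go.
- **Last checks:** The three final views put the knob at swing ≈ 1.5 rad and slide ≈ 39.5 mm, give or take about 2 mm. The wrist force was near zero with the arm well clear. Comparing the top pictures before and after showed changes only at the lever and where the arm now stands, so no bystander the top camera sees has moved.
- **Disagreements:**
  - About 6 N of unwanted pull built up midway through the swing because my assumed arc was slightly off. I corrected it by letting the height follow the force.
  - My case pose was about 2 mm off along y, judged by the lid seam. I allowed for it in the slide figure.

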